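# Tip a control box back and slide a lifting blade under it

## Task

Swing the folded rest behind the grey control box up past its dead point until it snaps against its upper stop, then tip the box back over its rear edge until it leans on that rest by itself, let go of it, and slide the flat steel blade squarely and centrally under its raised front, well past the middle of its base. Then lower the box gently (under control, never letting it fall) so that it stands upright with its weight on the blade. Leave the rest up, keep off the lamp above, and leave the other things on the bench where they are.

Things in the scene. Friction and masses are not known exactly. Their poses are not given: they have to be found in the camera images.
- fixture: Steel fixture screwed to the bench. Origin: on the bench, midway along the front face of its kerb (170 mm long along y, at x 0 to 12 mm, 8 mm high). +x is the way the box is tipped back, z is up. The box stands just before the kerb (x below 0); two hinge lugs 26 mm high stand behind it at y +-66 mm.
- rest (a joint): Hinge of the rest, axis parallel to the fixture's y at x 30 mm, z 16 mm. 0 rad: folded, legs 70 degrees from vertical, away from the box; it grows as the bar swings up towards the box; 0.83: upper stop, legs 22 degrees off vertical. An over-centre spring holds it at either stop with about 6 N at the bar and flips at 0.415, snapping it home; a push of over 5 N away from the box folds it again.
- rest_bar (a point): Middle of the rest's cross bar. The rest is a U of round steel bar: two legs 108 mm apart and a cross bar 12 mm thick, parallel to the fixture's y, its centre 90 mm from the hinge axis (47 mm above the bench when folded).
- control_box: Grey plastic control box with two push buttons on its front, 56 mm deep (x), 110 mm wide (y), 140 mm high, 0.4 to 0.85 kg; carrying handle on top. Origin: centre of its underside; z is up, +x points to its back (towards the rest). Its rear lower edge starts 2 to 5 mm before the kerb. Tipped back about 32 degrees it meets the raised rest; beyond about 21 degrees it leans there by itself.
- box_handle (a point): Middle of the handle's round bar (12 mm thick, 84 mm free between its posts, parallel to the box's y), 180 mm above the box's underside, 40 mm above its top, midway front to back.
- blade: Flat steel blade lying on the bench: plate 100 mm long (x), 70 mm wide (y), 4 mm thick, about 0.25 kg, with an upright black grip. Origin: centre of its underside; +x points to the end that goes under the box.
- blade_tip (a point): Middle of the lower edge of the blade's leading end (50 mm from the blade's origin along its x).
- blade_grip (a point): On the blade's upright grip (14 mm thick along the blade's y, 30 mm along its x, its top 60 mm above the bench), 45 mm above the underside and 85 mm behind the leading end.
- lamp: Bench lamp carried by the fixture: a level bar 30 mm wide, 26 mm high, over the rest, parallel to the fixture's y, underside 297 mm above the bench, at fixture x 79 to 109, y -30 to +240 mm. It hinders a tool pointing straight down at the raised rest or the tipped box's handle. Origin: foot of its 18 mm post, at fixture x 94, y 215, z 12 mm.
- contactor: Bystander: white and black contactor, 75 x 45 x 85 mm. Origin under its centre.
- duct_offcut: Bystander: 100 mm piece of slotted grey wiring duct, 40 mm wide, 50 mm high. Origin under its centre.
- tape_roll: Bystander: black roll of tape, 68 mm across, 19 mm high. Origin under its centre.
- screwdriver: Bystander: screwdriver 180 mm long, lying.
- terminal_strip: Bystander: row of terminals on a rail, 100 x 42 x 40 mm. Origin under its centre.
- ferrule_jar: Bystander: small clear jar with a white cap, 50 mm across, 62 mm high. Origin under its centre.
- pliers: Bystander: pliers, about 140 mm long, lying.
Things that resemble listed ones, but are neither listed nor needed, are in the scene too. Leave any purple look-alike of the blade alone. What is shaped like the control_box but green is not meant.

How it is judged:
On the way, in this order (a step that is already met when the one before it is completed fails the run):
1. the rest has snapped to its upper stop while the box still stands (value of joint rest above 0.76 rad and angle between control_box's own z axis and vertical below 0.15 rad), for 0.2 s.
2. the box leans back on the raised rest by itself, let go (angle between control_box's own z axis and vertical between 0.42 and 0.75 rad and contact force between each of the arm, the fingers and control_box below 0.2 N and value of joint rest above 0.76 rad), for 0.3 s.
3. the blade is under the front of the leaning box, past the middle of its base, square and central (angle between control_box's own z axis and vertical between 0.42 and 0.75 rad and y of blade_tip in the frame of control_box between -0.02 and 0.02 m and angle between the x axis of blade and the y axis of control_box, either way round above 1.32 rad and value of joint rest above 0.76 rad and x of blade_tip in the frame of control_box above 0 m and z of blade_tip in the frame of control_box between -0.04 and 0.002 m), for 0.2 s.
At the end, for the whole second after the job is handed in: The box stands upright (within 3.4 degrees) and at rest, its underside resting on the 4 mm blade; the blade lies flat on the bench, its leading end at least 31 mm behind the box's front, within 20 mm of the box's middle and square to it within 14 degrees; the rest is up (above 0.76 rad) (y of blade_tip in the frame of control_box between -0.02 and 0.02 m and angle between the x axis of blade and the y axis of control_box, either way round above 1.32 rad and value of joint rest above 0.76 rad and angle between control_box's own z axis and vertical below 0.06 rad and x of blade_tip in the frame of control_box above 0.003 m and z of control_box in the frame of blade between 0.0025 and 0.006 m and height (world z) of control_box above 0.0025 m and angle between blade's own z axis and vertical below 0.04 rad and linear speed of each of control_box, blade below 0.02 m/s); the robot touches nothing.
It fails at once if the box is let fall: while part-way tipped (5 to 20 degrees) it turns faster than 1.8 rad/s (angular speed of control_box above 1.8 rad/s and angle between control_box's own z axis and vertical between 0.087 and 0.35 rad).
It fails at once if the robot strikes the lamp (over 2 N) (contact force between any of the arm, the fingers and lamp above 2 N).
It fails at once if a bystander is moved more than 25 mm (distance of any of contactor, duct_offcut, tape_roll, screwdriver, terminal_strip, ferrule_jar, pliers from where it was at the start of the episode above 0.025 m).
It also fails if it takes over 72 s, if anything falls off the work surface, if the arm or the gripper's body presses on something with over 40 N, if the wrist force passes 120 N, or if a joint passes its speed limit or range.

## Robot

A 6-joint arm with a two-finger parallel gripper is mounted at the origin on the work surface. World frame = base frame: x ahead of the robot, y to its left, z up, the work surface at z = 0. Lengths are in m, angles in rad, forces in N, time in s.
With the tool pointing down it reaches from about 0.25 to 0.725 m from the base axis. Payload 4 kg.
Tool frame: the origin (TCP) lies at the very end of the fingers, on their centre line; the grasp point (between the pads) lies 19 mm behind it (bot.grip_point_offset is the distance from the TCP to the grasp point, in m); z points along the fingers, y is the line along which they close (so a half turn about z gives the same grasp; the last joint's range is limited). The gripper opens to 85 mm and grips with 20 to 120 N. Pads are 22 mm wide; open, the fingers measure 114 mm over their backs; the gripper's body (76 mm by 85 mm) begins 54 mm behind the grasp point. The pads swing forward as they close: fully open they stand 13 mm farther back than shut.
Start: joints at [-1.2, 0.241, 0.005, 1.335, 0, 1.571], TCP at [0.181, -0.466, 0.231] pointing down, gripper open.
Joint ranges: [-2.72, 2.72], [-1.05, 1.87], [-1.09, 1.28], [-1.99, 2.15], [-1.42, 1.44], [-3.14, 3.14]. Speed limits (rad/s): [2.79, 2.79, 3.14, 3.14, 3.14, 3.14].

## Interface

Orientations are given as a unit quaternion [x, y, z, w].
In Python, from workcell import monitor, vision, job, bot gives the robot as it stands.
- The arm moves only by the tool move_arm, never from a script. Its argument "moves" is a list that holds one entry, the list of rows, each a list of 5 numbers: the shift along the world's x, y, z in m, then the turn about the world's z in degrees, then the opening in per cent of the stroke, from 0 (shut) to 100 (fully open). In form: [[[x, y, z, turn, gripper], ...]]. A call has 1 to 5 rows; each row is the pose to reach, as a shift and turn from the pose commanded when the call began; what a row does not reach only later rows make up. A row lasts 1/8 s, in which the tool goes at most 62.5 mm and 10.7 degrees, less where a joint would pass 70% of its speed; a pose out of reach is approached as far as the arm can. A call with a gripper value outside its range is refused whole. The fingers move at their own pace and stop on an object; the grip force is fixed at half the most. Time passes only in rows, so rows that repeat a pose let the fingers close. It gives the time, the measured TCP pose, the force, the opening and the grip force at its end, in the units of the state.
- monitor.get_obs(): the state, without advancing time (a new reading comes with each control period).
- vision.camera(name): name is "scene" or "top" or "wrist"; returns a dict with "color" (400x640x3 uint8, red, green, blue), "camera_matrix" (3x3 intrinsics, pixels), "eye" and "attitude" of the camera in the world; the wrist camera has in their place "hand_eye" (4x4, takes a point from camera to tool coordinates, whose origin is the TCP and whose axes are the flange's). Camera axes: x right, y up, looking along -z (the intrinsics and any distortion apply to the point x, -y, -z); pixel columns grow to the right and rows downward; lengths in m; the calibration is good to about 2 mm. A picture is of the moment at which its call begins: read the wrist's pose just before it. There is no depth.
- job.job_done(): hands the job in; it is judged then, once.
The state is a dict: "clock": time; "joint_pos": joint angles; "joint_vel": joint speeds; "tau": joint torques, N m; "eef_pos": TCP position; "tool_rot": TCP orientation; "ft_force": force on the tool from outside, world axes, zero at the start; "ft_torque": the same for the moment, N m; "grip_width": finger opening in m; "grasp_force": force on a finger pad.
Only numpy, scipy, OpenCV 4.12 (cv2) and the standard library are available. Lean on these libraries where they do the work, as an engineer would, in place of code of your own. Each camera call takes 0.05 s, during which the arm holds its last target. There are 200 camera calls.

## Working session

There is one attempt and no reset: what is moved stays moved. The work goes in short steps, Python scripts to look and compute and a tool call to move; the robot and the scene stay as the last step left them, time stands still between calls to the robot, and variables do not carry over. Pictures are saved under pics/ and viewed, at most 10 in all, crops included, and the job is handed in when it is done.

Besides the shell and the picture viewer there is one more tool, called after ">>>" as name(argument=value, ...), one argument or row to a line, values as JSON. move_arm: Moves the arm, as the interface text tells. Its arguments: {"type":"object","properties":{"moves":{"type":"array","items":{"type":"array","items":{"type":"array","items":{"type":"number"}}}}},"required":["moves"]}

```bash
mkdir -p pics; ls
cat > h.py <<'E'
import cv2,numpy as np
from scipy.spatial.transform import Rotation as R
from workcell import monitor,vision,job,bot
def shot(n,f):
    c=vision.camera(n); cv2.imwrite('pics/'+f,c['color'][:,:,::-1]); return c
E
python3 - <<'E'
from h import *
import pickle
for n in('scene','top'):
    c=shot(n,n+'0.png'); pickle.dump(c,open(n+'0.pkl','wb'))
    print({k:v for k,v in c.items() if k!='color'})
print(monitor.get_obs(),bot.grip_point_offset)
E
```

```text
pics
{'camera_matrix': array([[385.60033846,   0.        , 318.43455364],
       [  0.        , 385.60033846, 197.65626311],
       [  0.        ,   0.        ,   1.        ]]), 'eye': array([ 1.09733112, -0.45785397,  0.71055359]), 'attitude': array([0.39572632, 0.18490536, 0.38287085, 0.81401511])}
{'camera_matrix': array([[465.09712221,   0.        , 316.28885464],
       [  0.        , 465.09712221, 198.86738074],
       [  0.        ,   0.        ,   1.        ]]), 'eye': array([ 0.33652877, -0.00527468,  1.26081979]), 'attitude': array([ 0.07910965, -0.05727395, -0.70328835,  0.70416394])}
{'clock': 0.1, 'joint_pos': array([-1.20003494e+00,  2.41320407e-01,  3.85819584e-03,  1.33520602e+00,
       -1.85455002e-05,  1.57081098e+00]), 'joint_vel': array([-0.00130612, -0.00035231,  0.00248833, -0.00122372, -0.00064581,
       -0.00052654]), 'tau': array([ 1.57373820e-04, -3.73137617e+01,  2.53010523e+01,  1.08413291e-02,
        3.71089118e-05, -9.06669726e-06]), 'eef_pos': array([ 0.18095141, -0.46549816,  0.2305103 ]), 'tool_rot': array([ 9.82867070e-01,  1.84313446e-01, -1.81635856e-04, -9.18204619e-04]), 'ft_force': array([1.51237898, 0.09864557, 0.19320701]), 'ft_torque': array([-4.36126496e-02,  3.92135110e-02,  2.66206987e-05]), 'grasp_force': 0.0, 'grip_width': 0.0850002499783462} 0.0187
```

View pics/scene0.png

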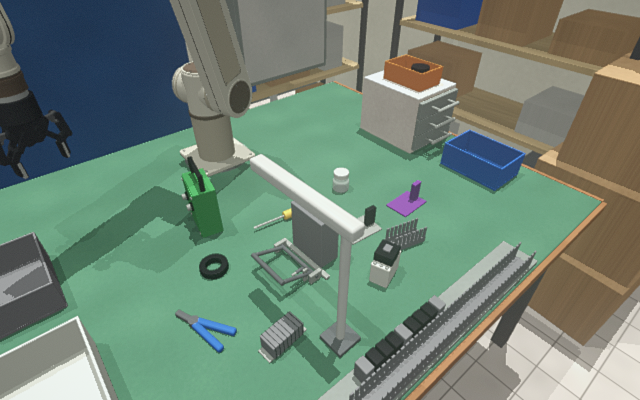

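View pics/top0.png

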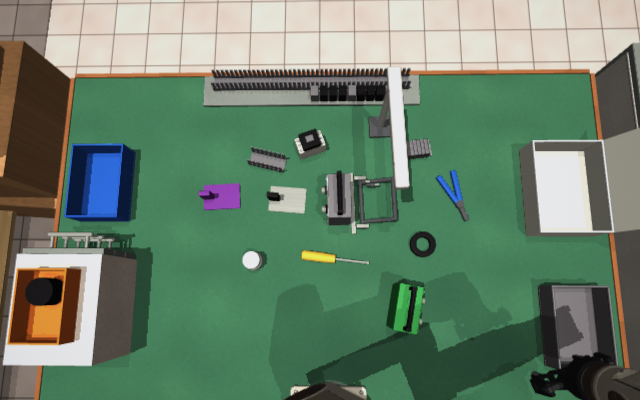

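The top view shows the box at (340,198), the rest to its right at (378,200), the lamp over it, and the blade at (287,199). The purple decoy is at (222,196). I'll zoom in to pick points.

Run:
```python
import cv2
t=cv2.imread('pics/top0.png')[100:250,255:435]; cv2.imwrite('pics/tz.png',cv2.resize(t,None,fx=4,fy=4,interpolation=cv2.INTER_CUBIC))
s=cv2.imread('pics/scene0.png')[145:295,230:420]; cv2.imwrite('pics/sz.png',cv2.resize(s,None,fx=4,fy=4,interpolation=cv2.INTER_CUBIC))
```

```text
(no output)
```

View pics/tz.png

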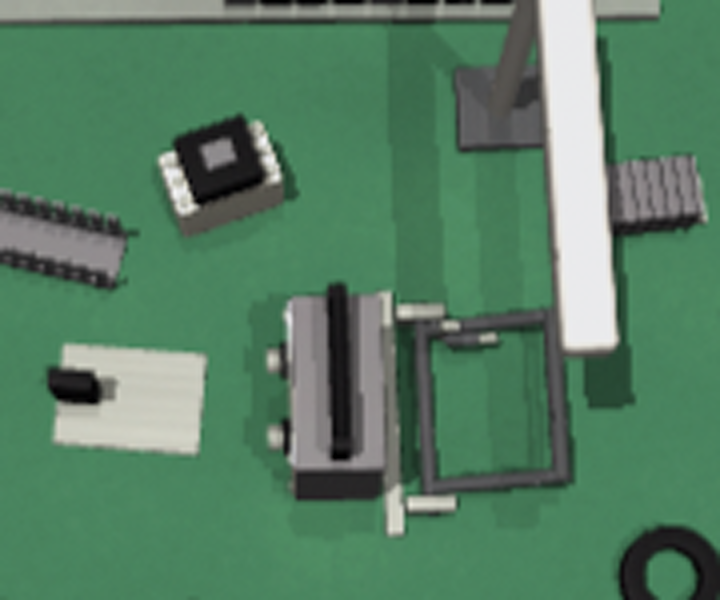

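View pics/sz.png

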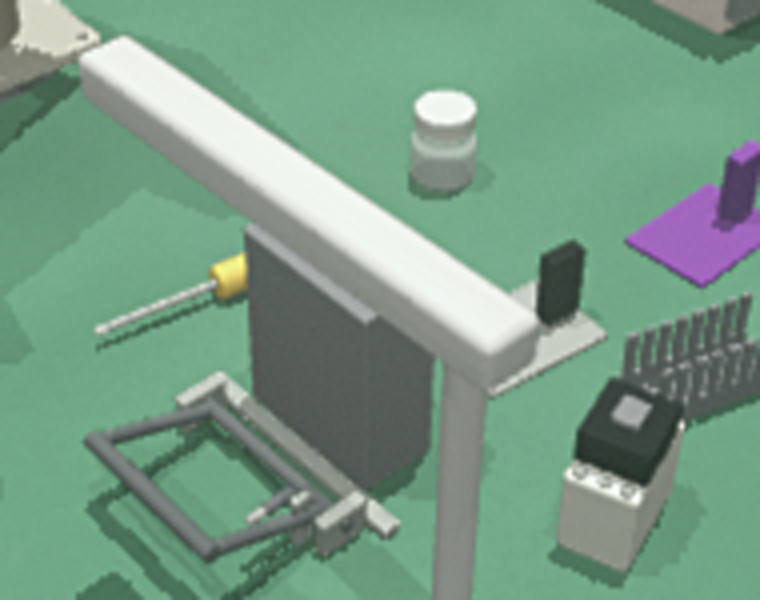

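Zoomed top view: kerb ends at (390,292) and (396,535), rest bar from (550,316) to (565,480), and the lamp's near end at (563–615,350). The box top's corners and the plate's corners are clear too. The box's back faces the rest, and the blade is in front with its grip on the far side from the box. Next I'll fit poses from both views.

```bash
cat >> h.py <<'E'
def proj(c,P):
    q=R.from_quat(c['attitude']).inv().apply(np.atleast_2d(P)-c['eye']); K=c['camera_matrix']
    return np.c_[K[0,2]+K[0,0]*q[:,0]/-q[:,2], K[1,2]+K[1,1]*-q[:,1]/-q[:,2]]
from scipy.optimize import least_squares
def place(p,P):
    P=np.atleast_2d(np.array(P,float))/1000; 
    return R.from_euler('z',p[2]).apply(P)+[p[0],p[1],0]
def fit(obs,p0,fixed=None):
    f=lambda p: np.concatenate([(proj(c,place(p,P))-uv).ravel() for c,P,uv in obs])
    r=least_squares(f,p0,loss='soft_l1'); return r.x,f(r.x).reshape(-1,2)
E
cat > fit0.py <<'E'
from h import *
import pickle
T=pickle.load(open('top0.pkl','rb'));S=pickle.load(open('scene0.pkl','rb'))
tz=lambda a:np.array(a)/4+[255,100]-.4
sz=lambda a:np.array(a)/4+[230,145]-.4
np.set_printoptions(precision=4,suppress=True)
fo=[(T,[[6,85,8],[6,-85,8],[114.6,54,47],[114.6,-54,47],[79,-30,323],[109,-30,323]],tz([[388,292],[396,535],[551,316],[565,480],[563,352],[615,348]])),
 (S,[[6,85,8],[6,-85,8],[114.6,-54,47],[114.6,54,47],[79,-30,323],[109,-30,323],[79,240,323],[109,240,323]],sz([[390,525],[222,378],[95,440],[212,550],[125,40],[85,60],[537,325],[490,352]]))]
F,r=fit(fo,[.35,-.05,-1.57]);print('fix',F,r)
bo=[(T,[[-28,55,140],[28,55,140],[28,-55,140],[-28,-55,140]],tz([[291,297],[383,297],[383,470],[293,470]])),
 (S,[[28,-55,140],[28,55,140]],sz([[248,230],[368,322]]))]
B,r=fit(bo,[.35,-.05,-1.57]);print('box',B,r)
lo=[(T,[[-50,35,4],[50,35,4],[50,-35,4],[-50,-35,4]],tz([[63,345],[206,353],[198,455],[54,443]]))]
L,r=fit(lo,[.35,.1,-1.57]);print('blade',L,r)
loc=lambda p:(R.from_euler('z',-F[2]).apply([p[0]-F[0],p[1]-F[1],0])*1000)[:2]
print('box,blade in fixture',loc(B),loc(L),np.degrees([B[2]-F[2],L[2]-F[2]]))
w=lambda x,y:place(F,[x,y,0])[0,:2]
print('bar',w(114.6,0),w(114.6,-35),'tip',place(L,[50,0,0]),'grip',place(L,[-35,0,45]),'handle',place(B,[0,0,180]))
E
python3 fit0.py
```

```text
fix [ 0.5711 -0.0578 -1.5417] [[-0.7439 -0.2099]
 [-0.275   0.1105]
 [ 0.3057  0.1418]
 [-0.868  -0.8391]
 [-0.2445 -0.0405]
 [ 1.4202  0.5075]
 [ 0.8227  1.3243]
 [-1.4131 -0.3785]
 [ 0.4453  0.6069]
 [-0.8815  0.6049]
 [ 0.9444 -1.879 ]
 [-2.3524 -1.305 ]
 [ 1.6775 -1.4481]
 [-0.7557  0.9529]]
box [ 0.5651 -0.0252 -1.5644] [[-0.1542 -0.3608]
 [-0.5489 -0.5791]
 [ 0.1767  0.0728]
 [-0.3513  0.2309]
 [-0.5685 -0.5385]
 [-0.402   0.5945]]
blade [ 0.5814  0.1147 -1.6416] [[-0.0052 -0.1193]
 [ 0.0795  0.2788]
 [ 0.0619 -0.3269]
 [-0.137   0.1639]]
box,blade in fixture [-32.8255  -5.0114] [-172.2154   15.3397] [-1.3005 -5.7232]
bar [ 0.5744 -0.1724] [ 0.5395 -0.1734] tip [[0.5779 0.0649 0.    ]] grip [[0.5839 0.1497 0.045 ]] handle [[ 0.5651 -0.0252  0.18  ]]
```

>>> move_arm(
  moves=[
    [[0.05,0.02,0,-5,100],[0.1,0.05,0,-10,100],[0.15,0.08,0,-15,100],[0.2,0.11,0,-19.5,100],[0.25,0.14,0,-19.5,100]],
  ],
)

```text
clock: 0.72
eef_pos: [0.4324, -0.3248, 0.2309]
tool_rot: [1.0, 0.015, -0.0, -0.0]
ft_force: [0.5, -1.0, -0.3]
grip_width: 0.0851
grasp_force: 0.0
```

>>> move_arm(
  moves=[
    [[0.06,0.02,0,0,100],[0.11,0.06,-0.04,0,100],[0.11,0.06,-0.09,0,100],[0.11,0.06,-0.13,0,100],[0.11,0.06,-0.13,0,100]],
  ],
)

```text
clock: 1.35
eef_pos: [0.538, -0.264, 0.0969]
tool_rot: [1.0, 0.016, -0.005, -0.002]
ft_force: [-0.7, 0.3, -0.3]
grip_width: 0.0854
grasp_force: 0.0
```

```bash
cat > look1.py <<'E'
from h import *
o=monitor.get_obs(); print(o['clock'],o['eef_pos'],o['tool_rot'],o['joint_pos'],o['ft_force'])
c=shot('scene','s1.png'); im=cv2.imread('pics/s1.png')
p=o['eef_pos']
for h in range(0,400,50):
    u=proj(c,p+[0,0,h/1000])[0]; cv2.circle(im,tuple(int(v) for v in u),2,(0,0,255),-1); print(h,u)
im=im[0:300,150:450]; cv2.imwrite('pics/s1z.png',cv2.resize(im,None,fx=2,fy=2))
E
python3 look1.py
```

```text
1.35 [ 0.53802445 -0.26402515  0.09685653] [ 0.99986604  0.01555719 -0.00454119 -0.00229093] [-4.56181489e-01  5.27882326e-01  7.20518352e-02  1.12513844e+00
 -4.59412255e-05  2.65429536e+00] [-0.72600756  0.31358631 -0.33727284]
0 [219.46912468 263.52968374]
50 [215.61435414 246.79993094]
100 [211.44298535 228.6961377 ]
150 [206.91434392 209.04177671]
200 [201.98047632 187.62872905]
250 [196.58444526 164.20988613]
300 [190.65812248 138.48957045]
350 [184.11929722 110.11098628]
```

View pics/s1z.png

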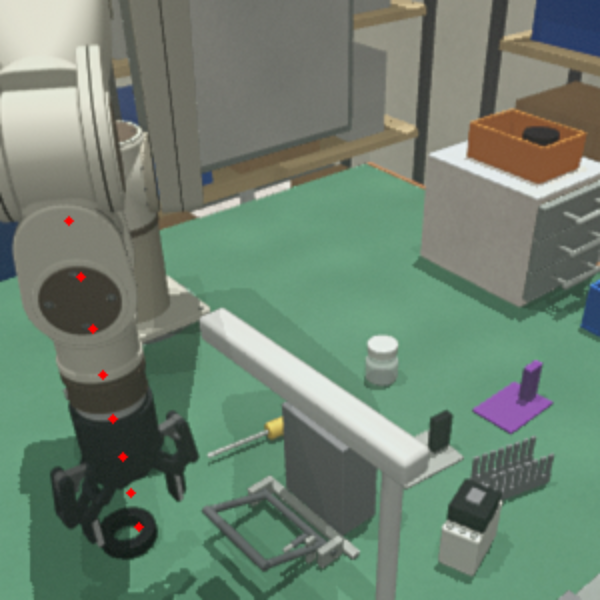

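The tool stack is about 160 mm to the flange, with a wrist ball of about 50 mm radius at 200–330 mm above the TCP, so it must stay clear of the lamp. I'll yaw the gripper and push the bar from behind with the leading finger, moving upward as I go.

>>> move_arm(
  moves=[
    [[-0.01,0,0.0,10.5,100],[-0.02,0,0,21,100],[-0.03,0,0,31.5,100],[-0.036,0.01,0,42,100],[-0.036,0.014,0,52.5,100]],
  ],
)

```text
clock: 2.02
eef_pos: [0.5062, -0.2531, 0.1047]
tool_rot: [0.889, 0.458, 0.002, 0.002]
ft_force: [-0.1, 0.1, 0.9]
grip_width: 0.0854
grasp_force: 0.0
```

>>> move_arm(
  moves=[
    [[0,0,0.0,10.5,100],[0,0,0,21,100],[0,0,0,31.5,100],[0,0,0,42,100],[0,0,0,52.5,100]],
  ],
)

```text
clock: 2.65
eef_pos: [0.5068, -0.2535, 0.1047]
tool_rot: [0.595, 0.804, 0.0, 0.003]
ft_force: [1.2, -1.1, -0.5]
grip_width: 0.0854
grasp_force: 0.0
```

>>> move_arm(
  moves=[
    [[0,0,0.0,10.5,100],[0,0,0,21,100],[0,0,0,31.5,100],[0,0,0,42,100],[0,0,0,45,100]],
  ],
)

```text
clock: 3.28
eef_pos: [0.5068, -0.2535, 0.1047]
tool_rot: [0.243, 0.97, -0.001, 0.003]
ft_force: [-0.1, 0.1, 0.1]
grip_width: 0.0856
grasp_force: 0.0
```

>>> move_arm(
  moves=[
    [[0,0,-0.03,0,100],[0,0,-0.06,0,100],[0,0,-0.079,0,100],[0,0,-0.079,0,100]],
  ],
)

```text
clock: 3.78
eef_pos: [0.5055, -0.2527, 0.0234]
tool_rot: [0.244, 0.97, -0.0, 0.0]
ft_force: [-0.3, -0.8, -0.1]
grip_width: 0.0852
grasp_force: 0.0
```

```bash
cat > st.py <<'E'
from h import *
np.set_printoptions(precision=4,suppress=True)
o=monitor.get_obs(); F=[0.5711,-0.0578,-1.5417]
Rm=R.from_quat(o['tool_rot'])
print(o['clock'],o['eef_pos'],'fix',R.from_euler('z',-F[2]).apply(o['eef_pos']-[F[0],F[1],0]),'yaw y',np.degrees(np.arctan2(*Rm.apply([0,1,0])[[1,0]]))-np.degrees(F[2]),'tilt',Rm.apply([0,0,1]),'q',o['joint_pos'],'f',o['ft_force'],o['grip_width'])
E
python3 st.py
```

```text
3.775 [ 0.5055 -0.2527  0.0234] fix [ 0.1929 -0.0712  0.0234] yaw y 150.02873659714317 tilt [ 0.0009 -0.0004 -1.    ] q [-0.4636  0.5375 -0.1305  0.9019  0.      0.0304] f [-0.3249 -0.8322 -0.0602] 0.08523604554691108
```

>>> move_arm(
  moves=[
    [[0,0.01,0,0,100],[0,0.015,0,0,100],[0,0.019,0,0,100],[0,0.022,0.0,0,100],[0,0.022,0.0,0,100]],
  ],
)

```text
clock: 4.4
eef_pos: [0.506, -0.2329, 0.0235]
tool_rot: [0.245, 0.97, -0.003, 0.002]
ft_force: [-0.4, -8.0, 1.2]
grip_width: 0.0852
grasp_force: 3.9
```

```bash
python3 st.py
```

```text
4.4 [ 0.506  -0.2329  0.0235] fix [ 0.1732 -0.0701  0.0235] yaw y 149.97223493327758 tilt [ 0.0018 -0.0066 -1.    ] q [-0.4285  0.5219 -0.1581  0.8863 -0.0053  0.0664] f [-0.4048 -7.9952  1.2178] 0.08520678037115915
```

>>> move_arm(
  moves=[
    [[0,0.004,0.008,0,100],[0,0.007,0.015,0,100],[0,0.011,0.022,0,100],[0,0.015,0.029,0,100],[0,0.018,0.034,0,100]],
  ],
)

```text
clock: 5.03
eef_pos: [0.5053, -0.2133, 0.0573]
tool_rot: [0.245, 0.97, -0.001, 0.001]
ft_force: [-1.4, -3.4, 2.1]
grip_width: 0.0854
grasp_force: 1.9
```

```bash
python3 st.py
```

```text
5.025 [ 0.5053 -0.2133  0.0573] fix [ 0.1535 -0.0703  0.0573] yaw y 150.0132460272202 tilt [ 0.0008 -0.0028 -1.    ] q [-0.3982  0.469  -0.1436  0.9565 -0.0023  0.0961] f [-1.4306 -3.4249  2.1221] 0.08544731953253183
```

>>> move_arm(
  moves=[
    [[0,0.003,0.003,0,100],[0,0.005,0.005,0,100],[0,0.007,0.006,0,100],[0,0.007,0.006,0,100]],
  ],
)

```text
clock: 5.52
eef_pos: [0.5057, -0.2047, 0.0631]
tool_rot: [0.244, 0.97, 0.0, 0.001]
ft_force: [0.4, -0.6, -0.1]
grip_width: 0.0856
grasp_force: 0.0
```

```bash
python3 st.py
python3 - <<'E'
from h import *
c=shot('scene','s2.png'); im=cv2.imread('pics/s2.png')[145:295,200:420]; cv2.imwrite('pics/s2z.png',cv2.resize(im,None,fx=3.5,fy=3.5,interpolation=cv2.INTER_CUBIC))
E
```

```text
5.525 [ 0.5057 -0.2047  0.0631] fix [ 0.1449 -0.0696  0.0631] yaw y 150.0883855148023 tilt [ 0.0017  0.0006 -1.    ] q [-0.3852  0.4578 -0.1447  0.9669  0.0012  0.1078] f [ 0.4061 -0.5654 -0.128 ] 0.08563597348024789
```

View pics/s2z.png

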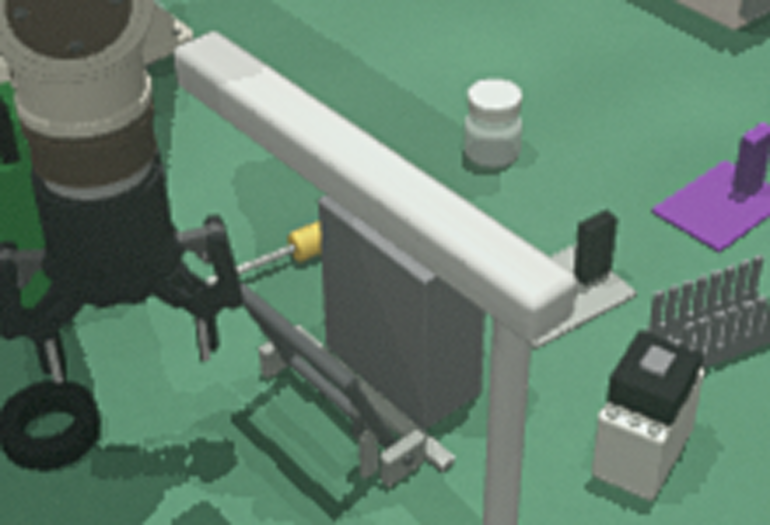

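The rest is up against its stop and the force is back to zero. I'll back off and go round the robot-side end of the lamp to the front of the box.

>>> move_arm(
  moves=[
    [[0,-0.04,0.02,0,100],[-0.03,-0.06,0.07,0,50],[-0.07,-0.06,0.12,0,0],[-0.11,-0.04,0.17,10,0],[-0.14,0.01,0.2,20,0]],
  ],
)

```text
clock: 6.2
eef_pos: [0.3686, -0.2009, 0.26]
tool_rot: [0.07, 0.998, 0.0, 0.001]
ft_force: [0.9, 0.8, 0.2]
grip_width: 0.0125
grasp_force: 0.0
```

>>> move_arm(
  moves=[
    [[0,0.06,0,10,0],[0,0.12,0,10,0],[0,0.18,0,10,0],[0.03,0.23,0,10,0],[0.08,0.25,0,10,0]],
  ],
)

```text
clock: 6.82
eef_pos: [0.4484, 0.0526, 0.2586]
tool_rot: [-0.018, 1.0, 0.001, -0.0]
ft_force: [1.7, -1.1, 0.9]
grip_width: 0.0004
grasp_force: 0.0
```

>>> move_arm(
  moves=[
    [[0.05,0,0,0,0],[0.1,0,-0.03,0,0],[0.116,-0.005,-0.08,0,0],[0.116,-0.012,-0.135,0,0],[0.116,-0.012,-0.135,0,0]],
  ],
)

```text
clock: 7.45
eef_pos: [0.5601, 0.0371, 0.1177]
tool_rot: [-0.015, 1.0, 0.0, -0.007]
ft_force: [-1.2, 0.1, -0.1]
grip_width: 0.0002
grasp_force: 0.0
```

```bash
python3 st.py
```

```text
7.45 [0.5601 0.0371 0.1177] fix [-0.0952 -0.0083  0.1177] yaw y 180.08195633951516 tilt [-0.0137  0.0002 -0.9999] q [ 0.0656  0.4426 -0.0098  1.1321  0.0011  0.0351] f [-1.2478  0.1316 -0.1314] 0.0002184719012709094
```

>>> move_arm(
  moves=[
    [[0.003,-0.006,0.006,0,0],[0.003,-0.012,0.006,0,0],[0.003,-0.017,0.006,0,0],[0.003,-0.022,0.006,0,0],[0.003,-0.027,0.006,0,0]],
  ],
)

```text
clock: 8.07
eef_pos: [0.5685, 0.0099, 0.1301]
tool_rot: [-0.015, 1.0, 0.0, 0.001]
ft_force: [-0.9, 2.6, 3.5]
grip_width: 0.0
grasp_force: 1.9
```

```bash
python3 st.py
```

```text
8.075 [0.5685 0.0099 0.1301] fix [-0.0678 -0.0006  0.1301] yaw y 180.08085212790138 tilt [ 0.0015  0.0008 -1.    ] q [ 0.017   0.4345  0.0122  1.1469  0.0008 -0.0135] f [-0.9027  2.6369  3.4541] 3.2823557836780736e-05
```

>>> move_arm(
  moves=[
    [[0,-0.006,0,0,0],[0,-0.012,0,0,0],[0,-0.018,0,0,0],[0,-0.024,0,0,0],[0,-0.03,0,0,0]],
  ],
)

```text
clock: 8.7
eef_pos: [0.568, -0.0206, 0.1292]
tool_rot: [-0.015, 1.0, -0.0, -0.0]
ft_force: [0.9, 0.1, 0.1]
grip_width: -0.0002
grasp_force: 0.2
```

```bash
python3 st.py
```

```text
8.7 [ 0.568  -0.0206  0.1292] fix [-0.0373 -0.002   0.1292] yaw y 180.07214968166045 tilt [-0.0003 -0.0002 -1.    ] q [-0.0361  0.4363  0.0123  1.1471 -0.0002 -0.0664] f [0.8619 0.0697 0.0909] -0.00016529679849454996
```

>>> move_arm(
  moves=[
    [[0,-0.004,0,0,0],[0,-0.009,0,0,0],[0,-0.014,0,0,0],[0,-0.018,0,0,0],[0,-0.022,0,0,0]],
  ],
)

```text
clock: 9.32
eef_pos: [0.568, -0.0423, 0.1292]
tool_rot: [-0.015, 1.0, -0.0, -0.0]
ft_force: [-0.1, -0.1, -0.4]
grip_width: -0.0004
grasp_force: 0.0
```

>>> move_arm(
  moves=[
    [[0,-0.003,0,0,0],[0,-0.006,0,0,0],[0,-0.009,0,0,0],[0,-0.009,0,0,0]],
  ],
)

```text
clock: 9.82
eef_pos: [0.5681, -0.0512, 0.1293]
tool_rot: [-0.015, 1.0, 0.0, -0.0]
ft_force: [-0.8, 0.5, 0.2]
grip_width: -0.0002
grasp_force: 0.0
```

```bash
python3 st.py
python3 - <<'E'
from h import *
import pickle
c=shot('top','t3.png');pickle.dump(c,open('t3.pkl','wb')); im=cv2.imread('pics/t3.png')[100:250,255:435]; cv2.imwrite('pics/t3z.png',cv2.resize(im,None,fx=4,fy=4,interpolation=cv2.INTER_CUBIC))
c=shot('scene','s3.png'); pickle.dump(c,open('s3.pkl','wb'))
E
```

```text
9.825 [ 0.5681 -0.0512  0.1293] fix [-0.0066 -0.0028  0.1293] yaw y 180.05943245899573 tilt [-0.  0. -1.] q [-0.09    0.4397  0.0181  1.1492  0.     -0.1201] f [-0.8362  0.4919  0.2468] -0.00020003708247266013
```

>>> move_arm(
  moves=[
    [[0,0.05,0.02,0,0],[0,0.1,0.04,10,30],[0,0.15,0.05,20,50],[0.01,0.18,0.05,30,60],[0.016,0.2,0.05,40,60]],
  ],
)

```text
clock: 10.55
eef_pos: [0.5843, 0.1511, 0.1796]
tool_rot: [-0.36, 0.933, 0.0, 0.0]
ft_force: [-1.4, 0.0, -0.6]
grip_width: 0.0511
grasp_force: 0.0
```

>>> move_arm(
  moves=[
    [[0,0,0,10.5,60],[0,0,0,21,60],[0,0,0,31.5,60],[0,0,0,42,60],[0,0,0,44.2,60]],
  ],
)

```text
clock: 11.18
eef_pos: [0.584, 0.1492, 0.1792]
tool_rot: [-0.683, 0.731, 0.0, -0.0]
ft_force: [0.4, 0.2, 0.5]
grip_width: 0.0515
grasp_force: 0.0
```

```bash
python3 st.py
python3 - <<'E'
from h import *
import pickle
c=shot('top','t4.png');pickle.dump(c,open('t4.pkl','wb')); im=cv2.imread('pics/t4.png')[130:250,240:420]; a=cv2.resize(im,None,fx=3.3,fy=3.3,interpolation=cv2.INTER_CUBIC)
c=shot('scene','s4.png'); pickle.dump(c,open('s4.pkl','wb'));im=cv2.imread('pics/s4.png')[145:235,240:420]; b=cv2.resize(im,None,fx=2.2,fy=2.2,interpolation=cv2.INTER_CUBIC)
b=cv2.copyMakeBorder(b,0,0,0,a.shape[1]-b.shape[1],0)
cv2.imwrite('pics/m4.png',np.vstack([a,b]));print(a.shape,b.shape)
E
```

```text
11.175 [0.584  0.1492 0.1792] fix [-0.2065  0.0189  0.1792] yaw y 264.41479342791763 tilt [-0.0001  0.     -1.    ] q [ 0.25    0.4699  0.2007  1.3017  0.     -1.2524] f [0.415  0.2215 0.5252] 0.05145581917878389
(396, 594, 3) (198, 594, 3)
```

View pics/m4.png

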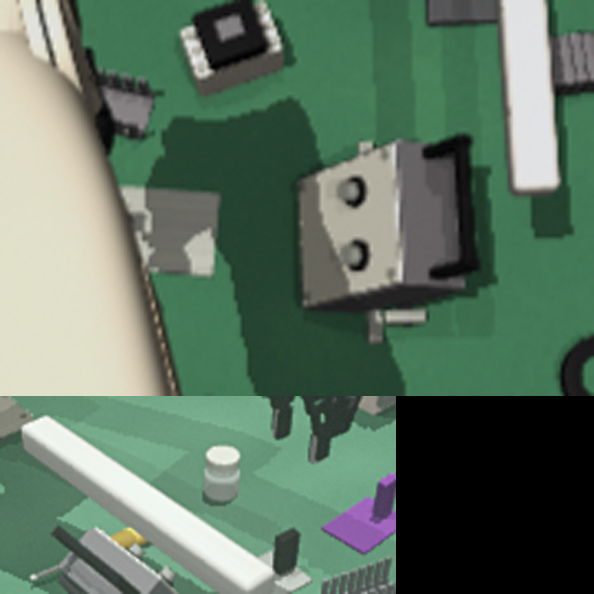

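The box leans on the rest, let go. Its front bottom edge is at (302,182–307) in the picture, its top front edge at (403,143–290), and the handle at (466,140–272). I'll fit the leaning pose.

```bash
cat > fit4.py <<'E'
from h import *
import pickle
np.set_printoptions(precision=4,suppress=True)
c=pickle.load(open('t4.pkl','rb')); F=[0.5711,-0.0578,-1.5417]
uv=np.array([[302,307],[300,182],[405,289],[402,143],[465,140],[470,272]])/3.3+[240,130]-.4
P=np.array([[-56,-55,0],[-56,55,0],[-56,-55,140],[-56,55,140],[-28,48,180],[-28,-48,180]],float)
def W(p):
    q=R.from_euler('y',p[3]).apply(P)           # tip +z toward +x
    q=R.from_euler('z',p[2]).apply(q)+[p[0],p[1],0]
    return place(F,q)
f=lambda p:(proj(c,W(p))-uv).ravel()
r=least_squares(f,[0,-5,0,.56],x_scale=[1,1,.02,.02],loss='soft_l1');print('xp,y,yaw deg,tilt deg',r.x[:2],np.degrees(r.x[2:]));print(f(r.x).reshape(-1,2))
print(monitor.get_obs()['eef_pos'])
E
python3 fit4.py
```

```text
xp,y,yaw deg,tilt deg [-4.9802 -6.0492] [-0.7586 32.6003]
[[ 0.1078  1.2948]
 [-0.0087 -1.0441]
 [ 0.2039 -0.5436]
 [-0.2633 -0.5262]
 [-0.0345  0.9329]
 [-0.0055  0.1734]]
[0.584  0.1491 0.1793]
```

>>> move_arm(
  moves=[
    [[0,0,-0.05,0,60],[0,0,-0.1,0,60],[0,0,-0.14,0,60],[0,0,-0.155,0,60],[0,0,-0.155,0,60]],
  ],
)

```text
clock: 11.9
eef_pos: [0.5837, 0.1489, 0.0238]
tool_rot: [-0.682, 0.732, 0.0, -0.001]
ft_force: [0.4, -0.1, 0.1]
grip_width: 0.0513
grasp_force: 0.0
```

>>> move_arm(
  moves=[
    [[0,0,0,0,0],[0,0,0,0,0],[0,0,0,0,0],[0,0,0,0,0]],
  ],
)

```text
clock: 12.4
eef_pos: [0.5854, 0.1495, 0.0265]
tool_rot: [-0.682, 0.732, -0.001, 0.002]
ft_force: [-1.1, -0.5, 5.2]
grip_width: 0.0129
grasp_force: 59.9
```

```bash
python3 st.py
```

```text
12.4 [0.5854 0.1495 0.0265] fix [-0.2068  0.0203  0.0265] yaw y 264.28278245308803 tilt [ 0.0034  0.0014 -1.    ] q [ 0.2499  0.5965 -0.0126  0.958   0.0005 -1.2502] f [-1.063  -0.4868  5.1938] 0.01289354400874496
```

>>> move_arm(
  moves=[
    [[-0.005,-0.01,0.001,1.2,0],[-0.011,-0.02,0.001,2.5,0],[-0.017,-0.03,0.001,3.7,0],[-0.022,-0.04,0.001,4.9,0],[-0.022,-0.045,0.001,4.9,0]],
  ],
)

```text
clock: 13.02
eef_pos: [0.5621, 0.1042, 0.0265]
tool_rot: [0.713, -0.702, -0.0, -0.001]
ft_force: [0.3, 6.8, 6.7]
grip_width: 0.0133
grasp_force: 60.1
```

```bash
python3 st.py
python3 - <<'E'
from h import *
import pickle
c=shot('top','t5.png');pickle.dump(c,open('t5.pkl','wb')); im=cv2.imread('pics/t5.png')[130:250,240:420]; a=cv2.resize(im,None,fx=4,fy=4,interpolation=cv2.INTER_CUBIC);cv2.imwrite('pics/t5z.png',a)
E
```

```text
13.025 [0.5621 0.1042 0.0265] fix [-0.1622 -0.0042  0.0265] yaw y -90.78246532934527 tilt [ 0.0014  0.0027 -1.    ] q [ 0.182   0.5438 -0.1092  0.9159  0.0024 -1.4042] f [0.3118 6.8387 6.6593] 0.013254489515526635
```

View pics/t5z.png

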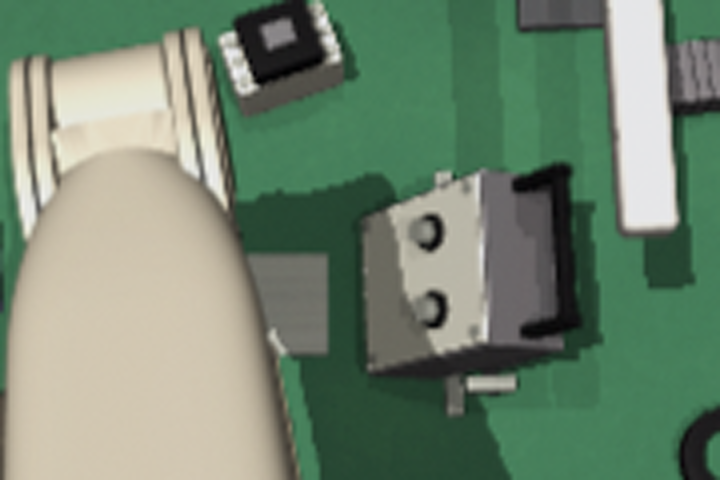

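Blade's leading edge is visible at column 328, rows 254–354, square to the box. I'll work out where the tip is.

```bash
cat >> h.py <<'E'
def back(c,uv,z):
    K=c['camera_matrix']; d=np.array([(uv[0]-K[0,2])/K[0,0],-(uv[1]-K[1,2])/K[1,1],-1]); d=R.from_quat(c['attitude']).apply(d)
    return c['eye']+d*(z-c['eye'][2])/d[2]
E
python3 - <<'E'
from h import *
import pickle
c=pickle.load(open('t5.pkl','rb')); F=[0.5711,-0.0578,-1.5417]
for p in([328,254],[328,354]):
    w=back(c,np.array(p)/4+[240,130]-.4,.004); print(w,R.from_euler('z',-F[2]).apply(w-[F[0],F[1],0])*1000)
E
```

```text
[0.59864395 0.01965457 0.004     ] [-76.62047261  29.78561394   4.        ]
[0.52888636 0.01951374 0.004     ] [-78.50910436 -39.94654847   4.        ]
```

>>> move_arm(
  moves=[
    [[0,-0.014,0,0,0],[0,-0.028,0,0,0],[0,-0.042,0,0,0],[0.001,-0.053,0,0,0],[0.001,-0.06,0,0,0]],
  ],
)

```text
clock: 13.7
eef_pos: [0.5631, 0.0445, 0.0265]
tool_rot: [0.713, -0.702, -0.001, -0.002]
ft_force: [0.5, 6.9, 7.6]
grip_width: 0.0135
grasp_force: 60.2
```

>>> move_arm(
  moves=[
    [[0,0,-0.001,0,0],[0,0,-0.001,0,0],[0,0,-0.001,0,20],[0,0,-0.001,0,40],[0,0,-0.001,0,50]],
  ],
)

```text
clock: 14.32
eef_pos: [0.5621, 0.0434, 0.0235]
tool_rot: [0.712, -0.702, -0.0, 0.001]
ft_force: [-0.2, 0.3, -0.8]
grip_width: 0.0424
grasp_force: 0.0
```

```bash
python3 st.py
```

```text
14.325 [0.5621 0.0434 0.0235] fix [-0.1014 -0.006   0.0235] yaw y -90.84200896379743 tilt [-0.002  -0.0007 -1.    ] q [ 0.0773  0.5371 -0.1309  0.9049 -0.0005 -1.5079] f [-0.2495  0.2696 -0.7716] 0.04240715651393663
```

Tip is at fixture x = −18, y ≈ −5. I've released the blade; next I rise and go round to the handle's robot-side end, yawed so one finger can hook behind the bar clear of the lamp.

>>> move_arm(
  moves=[
    [[0,0,0.04,0,60],[0,0.005,0.09,0,100],[-0.03,0.015,0.14,-10,100],[-0.07,0.02,0.18,-20,100],[-0.12,0.02,0.2,-30,100]],
  ],
)

```text
clock: 14.95
eef_pos: [0.4433, 0.0642, 0.2263]
tool_rot: [-0.504, 0.864, -0.001, 0.002]
ft_force: [-0.3, -0.6, 1.8]
grip_width: 0.0857
grasp_force: 0.0
```

>>> move_arm(
  moves=[
    [[-0.03,-0.04,0,-10,100],[-0.035,-0.09,0,-20,100],[-0.02,-0.14,-0.02,-24.2,100],[0,-0.18,-0.05,-24.2,100],[0,-0.18,-0.05,-24.2,100]],
  ],
)

```text
clock: 15.58
eef_pos: [0.4419, -0.1182, 0.1715]
tool_rot: [-0.312, 0.95, 0.001, -0.002]
ft_force: [-0.2, 0.3, 0.5]
grip_width: 0.0854
grasp_force: 0.0
```

```bash
python3 st.py;  python3 - <<'E'
from h import *
import pickle
c=shot('top','t6.png');pickle.dump(c,open('t6.pkl','wb')); im=cv2.imread('pics/t6.png')[130:250,260:440]; a=cv2.resize(im,None,fx=4,fy=4,interpolation=cv2.INTER_CUBIC);cv2.imwrite('pics/t6z.png',a)
E
```

```text
15.575 [ 0.4419 -0.1182  0.1715] fix [ 0.0566 -0.1309  0.1715] yaw y 214.73134574437472 tilt [-0.0051  0.0007 -1.    ] q [-0.2608  0.1981 -0.21    1.1679 -0.0007 -0.8961] f [-0.1878  0.3189  0.4621] 0.08541685604268064
```

View pics/t6z.png

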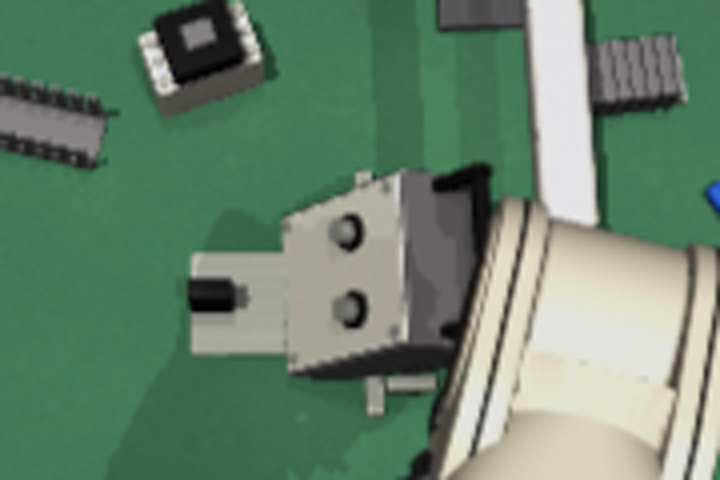

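The blade lies square and central under the raised front. The gripper is beside the lamp end; I'll go down and slide the finger in behind the handle.

>>> move_arm(
  moves=[
    [[0,0.003,-0.02,0,100],[0,0.003,-0.036,0,100],[0.015,0.003,-0.036,0,100],[0.03,0.003,-0.036,0,100],[0.04,0.003,-0.036,0,100]],
  ],
)

```text
clock: 16.25
eef_pos: [0.4854, -0.1129, 0.1394]
tool_rot: [-0.315, 0.949, -0.001, 0.001]
ft_force: [0.4, 0.0, -0.0]
grip_width: 0.0854
grasp_force: 0.0
```

>>> move_arm(
  moves=[
    [[0.01,0,0,0,100],[0.01,0,0,0,100]],
  ],
)

```text
clock: 16.5
eef_pos: [0.494, -0.113, 0.1384]
tool_rot: [-0.315, 0.949, -0.0, 0.0]
ft_force: [0.6, 0.9, -0.6]
grip_width: 0.0852
grasp_force: 0.0
```

```bash
python3 st.py;  python3 - <<'E'
from h import *
c=shot('wrist','w6.png')
c=shot('scene','s6.png');im=cv2.imread('pics/s6.png')[100:250,180:380]; a=cv2.resize(im,None,fx=4,fy=4,interpolation=cv2.INTER_CUBIC);cv2.imwrite('pics/s6z.png',a)
E
```

```text
16.5 [ 0.494  -0.113   0.1384] fix [ 0.053  -0.0787  0.1384] yaw y 214.9949541485894 tilt [ 0.0005 -0.0001 -1.    ] q [-0.225   0.3139 -0.1462  1.1102 -0.     -0.8648] f [ 0.6405  0.9174 -0.6072] 0.08521675313129437
```

View pics/s6z.png

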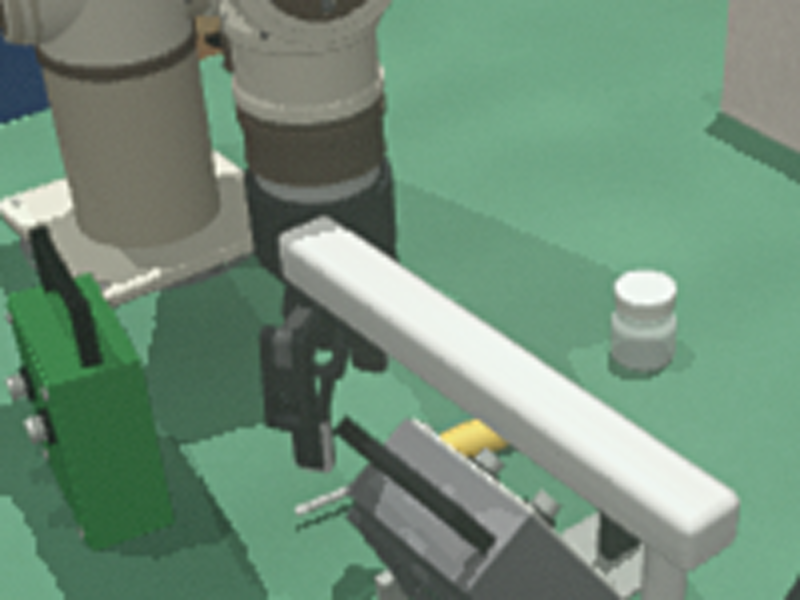

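The finger tip shows at about (320,465) in the crop and the near handle end at about (340,425). I'll check by projection.

Run:
```python
from h import *
c=vision.camera('scene'); F=[0.5711,-0.0578,-1.5417]
for n,P in dict(hn54=[70.4,-54,167],hf=[70.4,42,167],cin=[53+28.5,-78.7+33.4,151],cin2=[53+41,-78.7+15.4,151],back1=[53+40.4,-78.7+41.7,151],back2=[53+53,-78.7+23.7,151],tcp=[53,-78.7,138],lamp=[109,-30,297]).items():
    print(n,(proj(c,place(F,P))[0]-[180,100])*4)
```

```text
hn54 [340.30352611 430.93850938]
hf [448.3185405 520.615417 ]
cin [335.29594873 469.38345297]
cin2 [297.89637302 463.06889832]
back1 [326.05795548 486.45028005]
back2 [288.05764351 480.04961361]
tcp [344.51873691 436.3390394 ]
lamp [280.0789952  279.41852994]
```

```bash
cat > tilt.py <<'E'
from h import *
import sys
F=[0.5711,-0.0578,-1.5417]
def est(xp=-3.,y=-6.,lo=-5,hi=36):
    c=vision.camera('scene'); g=cv2.cvtColor(c['color'],cv2.COLOR_RGB2GRAY).astype(np.float32)
    ys=np.linspace(y-20,y+46,60); ths=np.arange(lo,hi,.5); v=[]
    for t in np.radians(ths):
        P=[[xp-28*np.cos(t)+180*np.sin(t),b,28*np.sin(t)+180*np.cos(t)] for b in ys]
        uv=proj(c,place(F,P)).astype(np.float32)
        v.append(np.median(cv2.remap(g,uv[:,:1].copy(),uv[:,1:].copy(),cv2.INTER_LINEAR)))
    v=np.array(v); i=np.argsort(v)[:5]; return [(ths[k],round(float(v[k]),1)) for k in i]
if __name__=='__main__': print(est())
E
python3 tilt.py
```

```text
[(np.float64(32.5), 55.8), (np.float64(32.0), 57.4), (np.float64(31.5), 61.1), (np.float64(31.0), 61.9), (np.float64(30.5), 63.2)]
```

>>> move_arm(
  moves=[
    [[0,0.005,0,0,100],[0,0.01,0.002,0,100],[0,0.015,0.004,0,100],[0,0.018,0.005,0,100],[0,0.018,0.005,0,100]],
  ],
)

```text
clock: 17.32
eef_pos: [0.4932, -0.0947, 0.1435]
tool_rot: [-0.315, 0.949, -0.0, 0.0]
ft_force: [-1.0, -1.2, -0.8]
grip_width: 0.0855
grasp_force: 0.1
```

```bash
python3 tilt.py; python3 st.py
```

```text
[(np.float64(28.0), 58.5), (np.float64(28.5), 58.6), (np.float64(27.5), 62.3), (np.float64(27.0), 63.3), (np.float64(26.5), 63.9)]
17.375 [ 0.4932 -0.0949  0.1434] fix [ 0.0348 -0.079   0.1434] yaw y 214.99979585763438 tilt [ 0.0003 -0.0002 -1.    ] q [-0.19    0.3013 -0.1499  1.1193 -0.0001 -0.83  ] f [ 0.6516  0.3542 -0.6957] 0.08550384344712054
```

>>> move_arm(
  moves=[
    [[0,0.005,0.002,0,100],[0,0.0095,0.004,0,100],[0,0.0095,0.004,0,100]],
  ],
)

```text
clock: 17.75
eef_pos: [0.4932, -0.0852, 0.1475]
tool_rot: [-0.315, 0.949, -0.0, 0.0]
ft_force: [0.1, -0.7, -0.1]
grip_width: 0.0855
grasp_force: 0.1
```

>>> move_arm(
  moves=[
    [[0.006,0.003,0,-5,100],[0.012,0.0055,0,-10,100],[0.018,0.008,0,-15,100],[0.024,0.0105,0,-20,100],[0.03,0.0125,0,-25,100]],
  ],
)

```text
clock: 18.38
eef_pos: [0.5231, -0.073, 0.1472]
tool_rot: [-0.1, 0.995, 0.0, -0.0]
ft_force: [0.5, -0.5, 0.6]
grip_width: 0.0856
grasp_force: 0.1
```

```bash
python3 tilt.py; python3 st.py
```

```text
[(np.float64(25.5), 57.4), (np.float64(25.0), 59.5), (np.float64(24.5), 60.9), (np.float64(24.0), 61.2), (np.float64(23.5), 61.6)]
18.425 [ 0.524  -0.0728  0.1472] fix [ 0.0136 -0.0475  0.1472] yaw y 189.73237278297705 tilt [ 0.0007  0.0001 -1.    ] q [-0.1381  0.3478 -0.0723  1.15    0.0002 -0.3371] f [ 0.3727 -0.1802 -0.8107] 0.08537341576854039
```

>>> move_arm(
  moves=[
    [[0.005,0.0014,0,-5,100],[0.0095,0.0027,0.002,-9.7,100],[0.0095,0.0027,0.003,-9.7,100],[0.0095,0.0027,0.003,-9.7,100]],
  ],
)

```text
clock: 18.92
eef_pos: [0.5324, -0.0704, 0.1503]
tool_rot: [-0.018, 1.0, -0.0, -0.0]
ft_force: [-0.3, -0.4, -0.9]
grip_width: 0.0854
grasp_force: 0.1
```

>>> move_arm(
  moves=[
    [[0,-0.004,0,0,92],[0,-0.008,0,0,83],[0,-0.012,0,0,73],[0,-0.015,0,0,64],[0,-0.016,0,0,60]],
  ],
)

```text
clock: 19.55
eef_pos: [0.5325, -0.0866, 0.1502]
tool_rot: [-0.017, 1.0, 0.0, -0.0]
ft_force: [-0.6, -0.8, -0.5]
grip_width: 0.0513
grasp_force: 0.0
```

```bash
python3 tilt.py; python3 st.py
```

```text
[(np.float64(24.5), 57.8), (np.float64(24.0), 59.6), (np.float64(25.0), 60.5), (np.float64(23.5), 60.8), (np.float64(23.0), 62.6)]
19.6 [ 0.5325 -0.0866  0.1502] fix [ 0.0277 -0.0394  0.1502] yaw y 180.25981779805755 tilt [-0.0001  0.     -1.    ] q [-0.1612  0.3658 -0.0375  1.1676 -0.     -0.1949] f [ 0.5066  0.0176 -0.2405] 0.051187596787004915
```

>>> move_arm(
  moves=[
    [[0,0,0.001,0,55],[0,0,0.002,0,50],[0,0,0.003,0,46],[0,0,0.004,0,42],[0,0,0.004,0,38]],
  ],
)

```text
clock: 20.23
eef_pos: [0.5327, -0.0863, 0.1545]
tool_rot: [-0.017, 1.0, -0.0, 0.0]
ft_force: [-0.2, 0.1, -1.0]
grip_width: 0.0323
grasp_force: 0.0
```

>>> move_arm(
  moves=[
    [[0,0,0,0,35],[0,0,0,0,32],[0,0,0,0,29],[0,0,0,0,26],[0,0,0,0,24]],
  ],
)

```text
clock: 20.85
eef_pos: [0.5325, -0.0861, 0.1543]
tool_rot: [-0.017, 1.0, 0.0, -0.0]
ft_force: [0.0, 1.0, 1.1]
grip_width: 0.0207
grasp_force: 4.4
```

```bash
python3 tilt.py; python3 st.py
```

```text
[(np.float64(20.0), 61.0), (np.float64(19.5), 61.9), (np.float64(19.0), 65.3), (np.float64(18.0), 66.4), (np.float64(18.5), 67.0)]
20.9 [ 0.5325 -0.0861  0.1543] fix [ 0.0272 -0.0394  0.1543] yaw y 180.28159066847513 tilt [-0.0002  0.0005 -1.    ] q [-0.1606  0.3626 -0.031   1.1774  0.0005 -0.1946] f [-0.8738  1.3622  0.518 ] 0.02034704575673413
```

>>> move_arm(
  moves=[
    [[0,0.003,0,0,22],[0,0.006,0,0,20],[0,0.01,0.001,0,20],[0,0.014,0.001,0,20],[0,0.018,0.002,0,20]],
  ],
)

```text
clock: 21.52
eef_pos: [0.5326, -0.0682, 0.157]
tool_rot: [-0.017, 1.0, -0.0, 0.0]
ft_force: [-1.5, -0.1, 2.9]
grip_width: 0.0171
grasp_force: 3.6
```

```bash
python3 tilt.py; python3 st.py
```

```text
[(np.float64(27.5), 82.9), (np.float64(28.0), 83.0), (np.float64(29.5), 83.0), (np.float64(30.5), 83.2), (np.float64(29.0), 83.5)]
21.575 [ 0.5326 -0.0678  0.157 ] fix [ 0.0088 -0.0388  0.157 ] yaw y 180.3024645680709 tilt [ 0.0006 -0.     -1.    ] q [-0.1266  0.3552 -0.0346  1.1804  0.0001 -0.1609] f [-1.2122  0.4949  2.703 ] 0.017480924225849633
```

>>> move_arm(
  moves=[
    [[0,0.004,0,0,20],[0,0.008,0,0,20],[0,0.012,0,0,20],[0,0.016,0,0,20],[0,0.019,0.001,0,20]],
  ],
)

```text
clock: 22.2
eef_pos: [0.5325, -0.049, 0.157]
tool_rot: [-0.017, 1.0, 0.0, -0.0]
ft_force: [-0.0, 1.3, -0.4]
grip_width: 0.0169
grasp_force: 0.1
```

```bash
python3 st.py
```

```text
22.2 [ 0.5325 -0.049   0.157 ] fix [-0.0099 -0.0383  0.157 ] yaw y 180.29014459612097 tilt [-0.0005  0.0001 -1.    ] q [-0.0917  0.352  -0.0392  1.1801  0.     -0.1259] f [-0.0444  1.2793 -0.3725] 0.016858573861752654
```

>>> move_arm(
  moves=[
    [[0,0.004,0,0,20],[0,0.008,0.001,0,20],[0,0.011,0.001,0,20],[0,0.014,0.001,0,20],[0,0.016,0.001,0,20]],
  ],
)

```text
clock: 22.82
eef_pos: [0.5326, -0.0331, 0.1583]
tool_rot: [-0.017, 1.0, -0.0, -0.0]
ft_force: [0.4, -0.1, -0.4]
grip_width: 0.0172
grasp_force: 0.1
```

```bash
python3 st.py
cat > tilt2.py <<'E'
from h import *
F=[0.5711,-0.0578,-1.5417]
# handle position along fixture x, seen by the top camera at z 184 mm
c=vision.camera('top'); cv2.imwrite('pics/tt.png',c['color'][:,:,::-1]); g=cv2.cvtColor(c['color'],cv2.COLOR_RGB2GRAY).astype(np.float32)
for n,c in(('top',c),('scene',vision.camera('scene'))):
    g=cv2.cvtColor(c['color'],cv2.COLOR_RGB2GRAY).astype(np.float32); v=[];xs=np.arange(-50,5,2.)
    for x in xs:
        uv=proj(c,place(F,[[x,b,184] for b in np.linspace(-10,36,40)])).astype(np.float32)
        v.append(np.median(cv2.remap(g,uv[:,:1].copy(),uv[:,1:].copy(),cv2.INTER_LINEAR)))
    print(n,list(zip(xs.astype(int).tolist(),np.round(v).astype(int).tolist())))
E
python3 tilt2.py
```

```text
22.825 [ 0.5326 -0.0331  0.1583] fix [-0.0258 -0.0378  0.1583] yaw y 180.28441012887845 tilt [-0. -0. -1.] q [-0.0621  0.3485 -0.0408  1.1815 -0.     -0.0962] f [ 0.3534 -0.0913 -0.4294] 0.01718998991833884
top [(-50, 198), (-48, 200), (-46, 202), (-44, 204), (-42, 205), (-40, 207), (-38, 208), (-36, 208), (-34, 209), (-32, 211), (-30, 211), (-28, 212), (-26, 212), (-24, 212), (-22, 213), (-20, 213), (-18, 213), (-16, 213), (-14, 213), (-12, 213), (-10, 213), (-8, 213), (-6, 213), (-4, 213), (-2, 212), (0, 212), (2, 211), (4, 210)]
scene [(-50, 135), (-48, 134), (-46, 132), (-44, 131), (-42, 149), (-40, 194), (-38, 233), (-36, 245), (-34, 245), (-32, 244), (-30, 243), (-28, 243), (-26, 243), (-24, 243), (-22, 243), (-20, 243), (-18, 243), (-16, 243), (-14, 243), (-12, 243), (-10, 241), (-8, 236), (-6, 229), (-4, 220), (-2, 202), (0, 176), (2, 151), (4, 140)]
```

>>> move_arm(
  moves=[
    [[0,0.001,0,0,21],[0,0.002,0,0,23],[0,0.003,0,0,25],[0,0.003,0,0,27],[0,0.003,0,0,29]],
  ],
)

```text
clock: 23.55
eef_pos: [0.5326, -0.0304, 0.1583]
tool_rot: [-0.017, 1.0, -0.0, -0.0]
ft_force: [0.2, -1.0, 0.3]
grip_width: 0.0251
grasp_force: 0.0
```

>>> move_arm(
  moves=[
    [[0,0,0,0,32],[0,0,0,0,36],[0,0,0,0,42],[0,0,0,0,55],[0,0,0,0,55]],
  ],
)

```text
clock: 24.18
eef_pos: [0.5326, -0.0303, 0.1583]
tool_rot: [-0.017, 1.0, 0.0, 0.0]
ft_force: [-0.4, -0.2, 0.3]
grip_width: 0.0473
grasp_force: 0.0
```

>>> move_arm(
  moves=[
    [[0,0,0.03,0,55],[0,0,0.06,0,55],[0,0,0.1,0,55],[-0.06,0.02,0.12,0,55],[-0.11,0.06,0.12,0,55]],
  ],
)

```text
clock: 24.8
eef_pos: [0.4265, 0.0266, 0.2797]
tool_rot: [-0.016, 1.0, 0.0, 0.002]
ft_force: [0.7, 1.3, 1.0]
grip_width: 0.047
grasp_force: 0.0
```

>>> move_arm(
  moves=[
    [[-0.06,0.02,0,0,55],[-0.1,0.06,0,0,55],[-0.1,0.11,0,0,55],[-0.1,0.15,0,0,55],[-0.1,0.15,0,0,55]],
  ],
)

```text
clock: 25.42
eef_pos: [0.3263, 0.1786, 0.2783]
tool_rot: [-0.019, 1.0, 0.0, 0.0]
ft_force: [0.0, -1.2, -0.7]
grip_width: 0.047
grasp_force: 0.0
```

```bash
python3 st.py; python3 tilt2.py | cut -c1-400
python3 - <<'E'
from h import *
import pickle
c=vision.camera('top');pickle.dump(c,open('t9.pkl','wb'))
d=c['color'].astype(int); o=pickle.load(open('top0.pkl','rb'))['color'].astype(int)
g=d[140:240:3,270:420:4].mean(2).astype(int)
for r,row in zip(range(140,240,3),g): print(r,' '.join('%3d'%v for v in row))
E
```

```text
25.425 [0.3263 0.1786 0.2783] fix [-0.2434 -0.2378  0.2783] yaw y 180.55826250611753 tilt [ 0.0005  0.0005 -1.    ] q [ 0.5006 -0.0334 -0.1833  1.4203  0.0002  0.4618] f [ 0.0163 -1.2249 -0.6668] 0.046999584339895366
top [(-50, 145), (-48, 143), (-46, 135), (-44, 125), (-42, 122), (-40, 103), (-38, 53), (-36, 23), (-34, 23), (-32, 26), (-30, 23), (-28, 28), (-26, 53), (-24, 74), (-22, 84), (-20, 101), (-18, 136), (-16, 144), (-14, 144), (-12, 144), (-10, 142), (-8, 137), (-6, 122), (-4, 115), (-2, 118), (0, 111), (2, 76), (4, 60)]
scene [(-50, 150), (-48, 149), (-46, 147), (-44, 146), (-42, 157), (-40, 195), (-38, 233), (-36, 244), (-34, 245), (-32, 244), (-30, 243), (-28, 243), (-26, 242), (-24, 243), (-22, 243), (-20, 243), (-18, 243), (-16, 243), (-14, 243), (-12, 243), (-10, 241), (-8, 236), (-6, 229), (-4, 220), (-2, 202), (0, 175), (2, 151), (4, 140)]
140  99  98  98  98  97  98 134 181  28  94 120  38  27 230  67 100  99  99  99 100  99  84  87  86 103 103  92  91  89  97  94 234 234 234  77 103 122 114
143  98  99  98  97  97  98  83 233  31  29  28  29  27 142  57  99 101  9
[... 4373 characters left out ...]
  92 104 205 139 136 128  89  90  89  91  90 101 100 100 100 100  99 100 101
230  99 103 101 101 101  99 103 102 102 100 101 100 102 103 106  94  95  96  95  94  96 205  97  96  96  98  97  98  93  90 100 100  99 100  99  98  99  90
233 100 101 100 101 102 101 100 100  99 100 102 103 102 105 104  95  95  96  94 100  98 146 101 100 100 101 100 101 102 100 101 101  98 100  99 100  79  28
236 101 100 101 101 101 100 100  99 100  99 101 102 101 103 103 104 105 104 105 105 102 103 101 102 103 100 101 101  99 101 101 100  99 100  97  85  31  31
239 100 101 100 101  99 100 100 100 100 101 101 100 101 102 105 105 105 102 104 103 104 102 102 100 102 102 102 100 101 100 100 100  99  99 100  51  31  86
```

Run:
```python
from h import *
import pickle
np.set_printoptions(precision=2,suppress=True)
F=[0.5711,-0.0578,-1.5417]
c=pickle.load(open('t9.pkl','rb')); g=c['color'].mean(2)
inv=lambda w:R.from_euler('z',-F[2]).apply(w-[F[0],F[1],0])*1000
pts=[]
for r in range(178,210,2):
    s=g[r,330:352]; w=np.clip(60-s,0,None); 
    if w.sum(): pts.append([ (w*np.arange(330,352)).sum()/w.sum(),r])
P=np.array([inv(back(c,p,.184)) for p in pts]);print('handle xy',P[:,:2].T); k=np.polyfit(P[:,1],P[:,0],1);print('yaw',np.degrees(k[0])*-1,'x at y=-5',np.polyval(k,-5))
for r in (180,190,200,210): print(r,g[r,310:400].astype(int))
for n,q in dict(bar_up=[[63.7,54,99.4],[63.7,-54,99.4]],bar_dn=[[114.6,54,47],[114.6,-54,47]],boxtop=[[-59,50,144],[-3,50,144],[-3,-60,144],[-59,-60,144]]).items(): print(n,proj(c,place(F,q)).ravel())
```

```text
handle xy [[-33.21 -32.57 -32.66 -32.39 -32.19 -31.6  -31.75 -31.07 -31.19 -31.33
  -31.   -30.44 -30.48 -29.84 -29.83 -30.25]
 [ 27.57  22.66  17.78  12.91   8.04   3.17  -1.67  -6.53 -11.36 -16.17
  -21.   -25.82 -30.61 -35.42 -40.2  -44.96]]
yaw 2.5206900475270846 x at y=-5 -31.530993049355484
180 [100 100 100 100 100  96  85  84  84  83  84  84  85  85  86  97 122 142
 149 143 144 145 140 124 124 116  69  16  23  28  20  39  80  81  97 144
 143 143 142 142 168 184 136  69  45  47  45  44  49  64  56  42  47  47
  44  41  37  35  45  63  56  55  55  55  55  72  73  63  42  47  48  59
  92  92  92  94 100 100 100  99 101 101  98  88  96 167 225 234 234 234]
190 [ 98  99 100  99  96  83  84  85  83  84  93 145 201 195 156  38  92 185
 131 147 146 146 146 141 125 125 113  44  18  23  21  22  46  81  80  97
 144 144 144 143 133 111 114 107  55  54  53  40  43  76  93  82  67  95
  83  76  76  81  97  94  90  91  91  85  62  75  90  85  64  43  46  46
  59  91  91  91  92  99  98 101 100  99 100 100  99  98  95  95  95  96]
200 [ 37  38  38  38  40  41  41  64 132 169 168 156 158 157 155 149 141 128
 180 141 146 148 147 147 143 127 126 115  42  20  24  23  22  51  82  88
 119 145 145 146 138 108 113 107  70  53  53  51  39  45  86  96  72  56
  83  83  84  86  99  96  90  89  90  90  85  72  85  92  77  50  47  46
  59  89  89  88  88  91 100  98  99  99  99  98  99  96  98  98  98  98]
210 [177 177 178 177 177 177 173 153 156 173 174 174 178 190 184 149  74  35
  90 154 152 150 149 149 148 139 128 128 113  31  34  34  35  37  55  82
 100 147 147 147 149 143  98 117 110  54  53  51  41  46  78  92  83  67
  94  82  80  81  85  95  94  87  89  89  86  71  77  94  87  66  38  46
  45  56  89  88  88  88  91  97  97  99  99  97  97  98  98  99  98  99]
bar_up [375.37 174.57 377.49 216.23]
bar_dn [392.64 178.74 394.96 218.76]
boxtop [327.4  173.32 350.07 172.61 351.84 216.63 328.74 217.3 ]
```

Run:
```python
from h import *
import pickle
np.set_printoptions(precision=1,suppress=True,linewidth=200)
F=[0.5711,-0.0578,-1.5417]
c=pickle.load(open('t9.pkl','rb')); o=pickle.load(open('top0.pkl','rb')); b=pickle.load(open('t4.pkl','rb'))
for n,i in(('start',o),('lean',b),('now',c)):
  for r in(195,205): print(n,r,[(k,*i['color'][r,k].tolist()) for k in range(350,400,2)])
print('hinge',proj(c,place(F,[[30,0,16],[3,0,8]])))
for a in (0,.2,.415,.6,.76,.83):
  t=np.radians(70)-a; print(a,proj(c,place(F,[30+90*np.sin(t),-10,16+90*np.cos(t)])))
```

```text
start 195 [(350, 138, 133, 134), (352, 115, 117, 110), (354, 45, 71, 53), (356, 39, 70, 50), (358, 37, 57, 44), (360, 88, 87, 89), (362, 66, 71, 68), (364, 73, 133, 95), (366, 72, 132, 95), (368, 72, 131, 95), (370, 71, 130, 93), (372, 73, 131, 95), (374, 72, 131, 94), (376, 71, 129, 91), (378, 65, 119, 84), (380, 65, 119, 85), (382, 66, 120, 87), (384, 65, 118, 86), (386, 57, 103, 74), (388, 60, 109, 77), (390, 62, 113, 80), (392, 69, 70, 70), (394, 87, 88, 89), (396, 44, 78, 57), (398, 71, 128, 93)]
start 205 [(350, 142, 137, 138), (352, 116, 116, 108), (354, 84, 96, 83), (356, 38, 70, 50), (358, 33, 59, 43), (360, 81, 81, 82), (362, 75, 77, 77), (364, 71, 131, 93), (366, 72, 130, 94), (368, 72, 131, 93), (370, 72, 130, 93), (372, 72, 130, 93), (374, 72, 129, 92), (376, 71, 127, 91), (378, 64, 118, 84), (380, 65, 119, 84), (382, 63, 116, 82), (384, 64, 116, 82), (386, 63, 114, 82), (388, 61, 110, 79), (390, 57, 104, 74), (392, 53, 73, 61), (394, 88, 88, 89), (396, 68, 75, 72), (398, 72, 131, 93)]
lean 195 [(350, 178, 176, 161), (352, 178, 175, 161), (354, 178, 175, 161), (356, 179,
[... 1415 characters left out ...]
396, 72, 131, 94), (398, 72, 129, 93)]
now 205 [(350, 148, 144, 145), (352, 103, 103, 97), (354, 83, 95, 82), (356, 38, 70, 50), (358, 28, 51, 37), (360, 80, 80, 81), (362, 77, 80, 79), (364, 61, 111, 79), (366, 61, 110, 79), (368, 64, 116, 82), (370, 71, 129, 92), (372, 66, 119, 85), (374, 62, 109, 78), (376, 82, 82, 83), (378, 82, 82, 83), (380, 35, 62, 44), (382, 37, 67, 46), (384, 64, 116, 82), (386, 64, 116, 83), (388, 72, 129, 93), (390, 73, 131, 94), (392, 71, 129, 93), (394, 72, 131, 94), (396, 73, 131, 94), (398, 71, 131, 94)]
hinge [[361.  201.7]
 [351.  202.6]]
0 [[394.  202.3]]
0.2 [[391.8 201.3]]
0.415 [[388.  200.3]]
0.6 [[383.6 199.6]]
0.76 [[379.  199.2]]
0.83 [[376.9 199.1]]
```

```bash
python3 -c "
from workcell import job
print(job.job_done())"
```

```text
the job is handed in; nothing more can be done
None
```

I handed the job in. By my last measurements the rest is up and the box stands upright on the blade, with the blade central and its tip about 13 mm past the middle of the base. The robot is clear of everything. The script gave no pass or fail verdict.

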